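Hang rinsed staining jars on the air dryer and give three blasts

TASK

Put every rinsed staining jar lying on the bench pad mouth-down over its own air peg of the dryer, standing straight with its rim down on the deck. Once all are on, blow them dry with at least three blasts: pull the sprung lever all the way down to its stop, keep it there for a good second and ease it slowly back up to rest without letting it snap, then do the same twice more. Leave the other things on the bench where they are.

Things in the scene. Friction and masses are not known exactly. Their poses are not given: they have to be found in the camera images.
- dryer: fixed bench air dryer: deck 110 mm deep (x), 350 mm wide (y), top 35 mm above the bench, four upright pegs in a row along y, 90 mm apart. Origin at bench height under the row of pegs; z up, -x is its front, towards the robot. At its right end (-y) a post 50 x 40 mm, 165 mm high, centred at x +35, y -195 mm, carries the lever. Only a low pipe behind.
- peg1 (a point): foot of air peg 1 (peg 1 is the rightmost, at dryer y -135; then -45, +45, +135 mm), on its axis at deck height; the peg is steel, 26 mm thick, 65 mm tall above the deck, its top 14 mm tapered to 12 mm
- peg2 (a point): foot of air peg 2 (peg 1 is the rightmost, at dryer y -135; then -45, +45, +135 mm), on its axis at deck height; the peg is steel, 26 mm thick, 65 mm tall above the deck, its top 14 mm tapered to 12 mm
- peg3 (a point): foot of air peg 3 (peg 1 is the rightmost, at dryer y -135; then -45, +45, +135 mm), on its axis at deck height; the peg is steel, 26 mm thick, 65 mm tall above the deck, its top 14 mm tapered to 12 mm
- peg4 (a point): foot of air peg 4 (peg 1 is the rightmost, at dryer y -135; then -45, +45, +135 mm), on its axis at deck height; the peg is steel, 26 mm thick, 65 mm tall above the deck, its top 14 mm tapered to 12 mm
- lever (a joint): angle (rad) of the sprung air lever: 0 at rest, its arm pointing to the dryer's front and 35 degrees upward; grows as it is pulled down, to the stop at 1.05 (25 degrees below level). A spring always drives it back: about 3 N at the handle near rest, 8 N at the stop. Let go, it snaps up at several rad/s; above 1.5 rad/s counts as snapping
- lever_grip (a point): middle of the free part of the lever's handle, a black round bar 18 mm thick, 105 mm long, parallel to the dryer's y axis; the lever arm (12 mm thick) joins it 50 mm to the left (+y) of this point. The point moves with the lever on an arc of radius 130 mm
- lever_pivot (a point): on the lever's hinge axis (parallel to dryer's y), 150 mm above the bench, where the lever arm is attached; it is 50 mm to the left (+y) of lever_grip
- jar1: square white plastic staining jar, 46 x 46 mm outside, 100 mm long, 3 mm walls and floor, open at one end (the mouth, with a grey collar), 130 g. Origin at its centre; its x axis runs lengthwise towards the mouth. Starts lying flat on one side on the bench, mouth pointing roughly to the robot's right. It may be absent (None from the start).
- jar2: square white plastic staining jar, 46 x 46 mm outside, 100 mm long, 3 mm walls and floor, open at one end (the mouth, with a grey collar), 130 g. Origin at its centre; its x axis runs lengthwise towards the mouth. Starts lying flat on one side on the bench, mouth pointing roughly to the robot's right. It may be absent (None from the start).
- jar3: square white plastic staining jar, 46 x 46 mm outside, 100 mm long, 3 mm walls and floor, open at one end (the mouth, with a grey collar), 130 g. Origin at its centre; its x axis runs lengthwise towards the mouth. Starts lying flat on one side on the bench, mouth pointing roughly to the robot's right. It may be absent (None from the start).
- jar4: square white plastic staining jar, 46 x 46 mm outside, 100 mm long, 3 mm walls and floor, open at one end (the mouth, with a grey collar), 130 g. Origin at its centre; its x axis runs lengthwise towards the mouth. Starts lying flat on one side on the bench, mouth pointing roughly to the robot's right. It may be absent (None from the start).
- jar1_mouth (a point): centre of the mouth (rim plane) of jar1, 50 mm from its centre along its x axis
- jar2_mouth (a point): centre of the mouth (rim plane) of jar2, 50 mm from its centre along its x axis
- jar3_mouth (a point): centre of the mouth (rim plane) of jar3, 50 mm from its centre along its x axis
- jar4_mouth (a point): centre of the mouth (rim plane) of jar4, 50 mm from its centre along its x axis
- sample_pot: lidded amber sample pot, 64 mm across, 55 mm tall, standing beyond the dryer; origin under its centre; leave it
- tip_box: pipette-tip box with clear lid, 120 x 80 x 55 mm, standing at the far right; origin under its centre; leave it
- dish: white dish, 80 mm across, 40 mm tall, standing at the far left; origin under its centre; leave it
Not all that is in view belongs to the job. What is shaped like the jar4 but blue or purple is not meant.

How it is judged:
On the way, in this order (a step that is already met when the one before it is completed fails the run):
1. every jar stands mouth-down over a peg, rim on the deck, the lever at rest (angle between each of jar1, jar2, jar3, jar4's own x axis and vertical above 3.04 rad and z of jar1_mouth in the frame of dryer between 0.028 and 0.043 m and (horizontal distance between jar1 and peg1 below 0.015 m or horizontal distance between jar1 and peg2 below 0.015 m or horizontal distance between jar1 and peg3 below 0.015 m or horizontal distance between jar1 and peg4 below 0.015 m) and z of jar2_mouth in the frame of dryer between 0.028 and 0.043 m and (horizontal distance between jar2 and peg1 below 0.015 m or horizontal distance between jar2 and peg2 below 0.015 m or horizontal distance between jar2 and peg3 below 0.015 m or horizontal distance between jar2 and peg4 below 0.015 m) and z of jar3_mouth in the frame of dryer between 0.028 and 0.043 m and (horizontal distance between jar3 and peg1 below 0.015 m or horizontal distance between jar3 and peg2 below 0.015 m or horizontal distance between jar3 and peg3 below 0.015 m or horizontal distance between jar3 and peg4 below 0.015 m) and z of jar4_mouth in the frame of dryer between 0.028 and 0.043 m and (horizontal distance between jar4 and peg1 below 0.015 m or horizontal distance between jar4 and peg2 below 0.015 m or horizontal distance between jar4 and peg3 below 0.015 m or horizontal distance between jar4 and peg4 below 0.015 m) and value of joint lever below 0.08 rad), for 0.3 s.
2. first blast: lever pulled to its stop and kept there with the jars on (angle between each of jar1, jar2, jar3, jar4's own x axis and vertical above 3.04 rad and z of jar1_mouth in the frame of dryer between 0.028 and 0.043 m and (horizontal distance between jar1 and peg1 below 0.015 m or horizontal distance between jar1 and peg2 below 0.015 m or horizontal distance between jar1 and peg3 below 0.015 m or horizontal distance between jar1 and peg4 below 0.015 m) and z of jar2_mouth in the frame of dryer between 0.028 and 0.043 m and (horizontal distance between jar2 and peg1 below 0.015 m or horizontal distance between jar2 and peg2 below 0.015 m or horizontal distance between jar2 and peg3 below 0.015 m or horizontal distance between jar2 and peg4 below 0.015 m) and z of jar3_mouth in the frame of dryer between 0.028 and 0.043 m and (horizontal distance between jar3 and peg1 below 0.015 m or horizontal distance between jar3 and peg2 below 0.015 m or horizontal distance between jar3 and peg3 below 0.015 m or horizontal distance between jar3 and peg4 below 0.015 m) and z of jar4_mouth in the frame of dryer between 0.028 and 0.043 m and (horizontal distance between jar4 and peg1 below 0.015 m or horizontal distance between jar4 and peg2 below 0.015 m or horizontal distance between jar4 and peg3 below 0.015 m or horizontal distance between jar4 and peg4 below 0.015 m) and value of joint lever above 0.95 rad), for 0.8 s.
3. lever back at rest (value of joint lever below 0.08 rad), for 0.1 s.
4. second blast: lever pulled to its stop and kept there with the jars on (all of step 2), for 0.8 s.
5. lever back at rest (value of joint lever below 0.08 rad), for 0.1 s.
6. third blast: lever pulled to its stop and kept there with the jars on (all of step 4), for 0.8 s.
7. lever back at rest (value of joint lever below 0.08 rad), for 0.1 s.
At the end, for the whole second after the job is handed in: every jar present stands mouth-down over a peg (within 0.39 rad of upright, which leaves room for a late knock: on a peg it rocks and settles), its centre within 25 mm of the peg's axis and its mouth at deck height within 20 mm; the lever is within 0.08 rad of rest (angle between each of jar1, jar2, jar3, jar4's own x axis and vertical above 2.75 rad and z of jar1_mouth in the frame of dryer between 0.02 and 0.055 m and (horizontal distance between jar1 and peg1 below 0.025 m or horizontal distance between jar1 and peg2 below 0.025 m or horizontal distance between jar1 and peg3 below 0.025 m or horizontal distance between jar1 and peg4 below 0.025 m) and z of jar2_mouth in the frame of dryer between 0.02 and 0.055 m and (horizontal distance between jar2 and peg1 below 0.025 m or horizontal distance between jar2 and peg2 below 0.025 m or horizontal distance between jar2 and peg3 below 0.025 m or horizontal distance between jar2 and peg4 below 0.025 m) and z of jar3_mouth in the frame of dryer between 0.02 and 0.055 m and (horizontal distance between jar3 and peg1 below 0.025 m or horizontal distance between jar3 and peg2 below 0.025 m or horizontal distance between jar3 and peg3 below 0.025 m or horizontal distance between jar3 and peg4 below 0.025 m) and z of jar4_mouth in the frame of dryer between 0.02 and 0.055 m and (horizontal distance between jar4 and peg1 below 0.025 m or horizontal distance between jar4 and peg2 below 0.025 m or horizontal distance between jar4 and peg3 below 0.025 m or horizontal distance between jar4 and peg4 below 0.025 m) and value of joint lever below 0.08 rad); the robot touches nothing.
It fails at once if the lever snaps back (faster than 1.5 rad/s) (velocity of joint lever below -1.5 rad/s).
It fails at once if the sample pot is pushed more than 30 mm or tipped over (distance of sample_pot from where it was at the start of the episode above 0.03 m or angle between sample_pot's own z axis and vertical above 0.5 rad).
It fails at once if the tip box is pushed more than 30 mm or tipped over (distance of tip_box from where it was at the start of the episode above 0.03 m or angle between tip_box's own z axis and vertical above 0.5 rad).
It fails at once if the dish is pushed more than 30 mm or tipped over (distance of dish from where it was at the start of the episode above 0.03 m or angle between dish's own z axis and vertical above 0.5 rad).
Of jar1, jar2, jar3, jar4 only 2 to 4 are there at a start; the rules pass over those that are not, and their reading is None.
At some moment in a run one of jar1, jar2, jar3, jar4 may be knocked a few centimetres aside while the robot is not near it.
It also fails if it takes over 210 s, if anything falls off the work surface, if the arm or the gripper's body presses on something with over 40 N, if the wrist force passes 120 N, or if a joint passes its speed limit or range.

ROBOT

A 6-joint arm with a two-finger parallel gripper is mounted at the origin on the work surface. World frame = base frame: x ahead of the robot, y to its left, z up, the work surface at z = 0. Lengths are in m, angles in rad, forces in N, time in s.
With the tool pointing down it reaches from about 0.35 to 0.975 m from the base axis. Payload 17.4 kg.
Tool frame: the origin (TCP) lies on the front face of the gripper's body, between the roots of the fingers; the fingertips stand 73 mm ahead of it and the grasp point (between the pads) lies 54 mm ahead of it; z points along the fingers, y is the line along which they close (so a half turn about z gives the same grasp; the last joint's range is limited). The gripper opens to 85 mm and grips with 20 to 120 N. Pads are 22 mm wide; open, the fingers measure 114 mm over their backs; the gripper's body (76 mm by 85 mm) begins 54 mm behind the grasp point. The pads swing forward as they close: fully open they stand 13 mm farther back than shut.
Start: joints at [1.127, 0.116, 1.442, -0, 1.584, -0.038], TCP at [0.266, 0.62, 0.304] pointing down, gripper open.
Joint ranges: [-2.83, 2.83], [-0.83, 2.19], [0.07, 2.5], [-1.14, 4.28], [0.01, 3], [-2.97, 2.97]. Speed limits (rad/s): [1.89, 1.89, 2.22, 3.14, 3.14, 3.14].

INTERFACE

Orientations are given as a unit quaternion [w, x, y, z].
In Python, from bench import sensors, eyes, order gives the robot as it stands.
- The arm moves only by the shell command python3 -m crank 'ROWS' [OPENING] [FORCE]. ROWS is JSON, a list that holds one entry, the list of rows, each a list of 4 numbers: the shift along the world's x, y, z in mm, then the turn about the world's z in degrees. A call has 1 to 12 rows; each row is the pose to reach, as a shift and turn from the pose commanded when the call began; what a row does not reach only later rows make up. A row lasts 1/10 s, in which the tool goes at most 50 mm and 8.59 degrees, less where a joint would pass 70% of its speed; a pose out of reach is approached as far as the arm can. A call with a gripper value outside its range is refused whole. OPENING is the finger opening in mm, from 0 to 85.4, set as the call begins (- or left out, the last holds). The fingers move at their own pace and stop on an object; FORCE is the grip in N (left out, the last holds). Time passes only in rows, so rows that repeat a pose let the fingers close. It gives the time, the measured TCP pose, the force, the opening and the grip force at its end, in the units of the state.
- sensors.get_obs(): the state, without advancing time (a new reading comes with each control period).
- eyes.capture(name): name is "side" or "top" or "wrist"; returns a dict with "img" (384x512x3 uint8, blue, green, red), "fx", "fy", "cx", "cy" (pixels), "position" and "orientation" of the camera in the world; the wrist camera has in their place "T_tool_cam" (4x4, takes a point from camera to tool coordinates, whose origin is the TCP and whose axes are the flange's). Camera axes: x right, y down, z forward; pixel columns grow to the right and rows downward; lengths in m; the calibration is good to about 2 mm. A picture is of the moment at which its call begins: read the wrist's pose just before it. There is no depth.
- order.sign_off(): hands the job in; it is judged then, once.
The state is a dict: "time_s": time; "joint_positions": joint angles; "dq": joint speeds; "effort": joint torques, N m; "tcp_pos": TCP position; "orientation": TCP orientation; "ft_force": force on the tool from outside, world axes, zero at the start; "torque": the same for the moment, N m; "width": finger opening in m; "grip_force": force on a finger pad.
Only numpy, scipy, OpenCV 4.12 (cv2) and the standard library are available. Lean on these libraries where they do the work, as an engineer would, in place of code of your own. Each camera call takes 0.05 s, during which the arm holds its last target. There are 200 camera calls.

## Working session

There is one attempt and no reset: what is moved stays moved. The work goes in short steps, Python scripts to look and compute and a shell command to move; the robot and the scene stay as the last step left them, time stands still between calls to the robot, and variables do not carry over. Pictures are saved under pics/ and viewed, at most 14 in all, crops included, and the job is handed in when it is done.

```bash
ls; mkdir -p pics; cat > h.py <<'E'
import numpy as np, cv2
from scipy.spatial.transform import Rotation as R
from bench import sensors, eyes, order
def rot(q): return R.from_quat([q[1],q[2],q[3],q[0]]).as_matrix()
def cap(name):
    o=sensors.get_obs(); c=eyes.capture(name)
    if name=="wrist":
        T=np.eye(4); T[:3,:3]=rot(o["orientation"]); T[:3,3]=o["tcp_pos"]; T=T@np.array(c["T_tool_cam"])
        c["Rm"],c["p"]=T[:3,:3],T[:3,3]
    else: c["Rm"],c["p"]=rot(c["orientation"]),np.array(c["position"])
    return c
def ray(c,u,v):
    d=c["Rm"]@np.array([(u-c["cx"])/c["fx"],(v-c["cy"])/c["fy"],1]); return c["p"],d
def onz(c,u,v,z):
    p,d=ray(c,u,v); return p+d*(z-p[2])/d[2]
def proj(c,P):
    q=c["Rm"].T@(np.array(P)-c["p"]); return c["fx"]*q[0]/q[2]+c["cx"],c["fy"]*q[1]/q[2]+c["cy"]
E
python3 - <<'E'
from h import *
for n in("top","side","wrist"):
    c=cap(n); cv2.imwrite(f"pics/{n}0.png",c["img"]); print(n,c["p"],c["Rm"].round(2).tolist(),c["fx"])
print(sensors.get_obs())
E
```

```text
pics
top [0.31331764 0.04605524 1.42764815] [[-0.01, -0.98, 0.18], [-1.0, 0.01, 0.02], [-0.02, -0.18, -0.98]] 366.1018851382972
side [-0.03953676 -0.79861678  1.19291445] [[0.84, -0.39, 0.38], [-0.55, -0.6, 0.58], [-0.0, -0.7, -0.72]] 460.01518834908455
wrist [0.19296399 0.65298446 0.37323757] [[0.4, 0.87, 0.29], [0.92, -0.38, -0.12], [0.0, 0.31, -0.95]] 284.4563945447235
{'time_s': 0.15, 'joint_positions': array([ 1.12720126e+00,  1.16374750e-01,  1.44208164e+00,  1.17704801e-05,
        1.58402178e+00, -3.77921111e-02]), 'dq': array([ 2.18186920e-04, -3.96876422e-04, -3.19957680e-03, -7.51771326e-04,
       -2.64796391e-04, -9.84024814e-05]), 'effort': array([ 2.05531775e-03, -7.32511997e+01, -6.32848692e+01,  8.05761090e-06,
        5.09136793e-03,  6.46831631e-05]), 'tcp_pos': array([0.26642895, 0.62011104, 0.30335119]), 'orientation': array([-1.11258002e-04,  2.01512039e-01,  9.79485938e-01, -4.28591278e-04]), 'ft_force': array([ 0.52133078, -0.07062549, -0.29555411]), 'torque': array([ 0.00688401, -0.0320303 ,  0.01397958]), 'grip_force': 0.0, 'width': 0.08543446865068839}
```

View pics/top0.png

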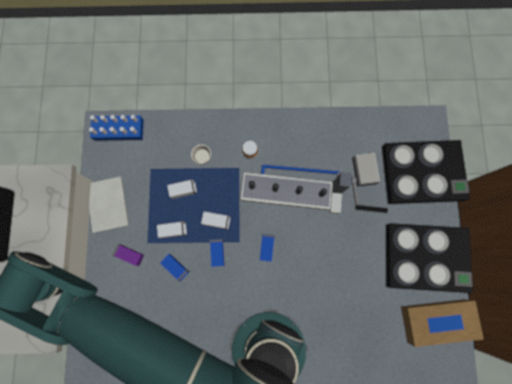

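View pics/side0.png

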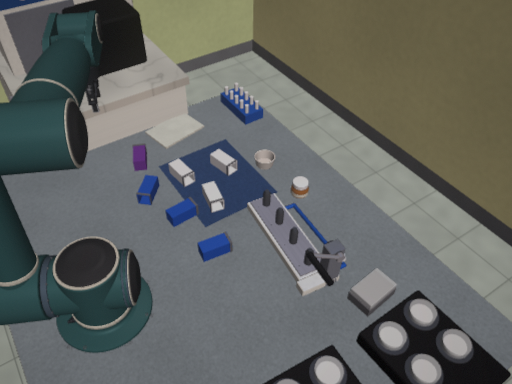

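Three white jars lie on the navy pad in the top view at (182,189), (171,230) and (215,220). Possible confusions are the blue blocks at (174,266), (217,252) and (267,248), the purple one at (128,255), the dish at (201,154) and the pot at (250,148). I choose the white ones on the pad and check them in a close crop.

```bash
python3 - <<'E'
from h import *
c=cap("top"); im=c["img"]
a=cv2.resize(im[160:250,140:250],None,fx=5,fy=5,interpolation=cv2.INTER_CUBIC)
b=cv2.resize(im[160:220,235:361],None,fx=4.365,fy=4.365,interpolation=cv2.INTER_CUBIC)
b=cv2.resize(b,(550,262)); a=a[:330+120]
s=np.vstack([a,b])[:,:]; s=cv2.resize(s,None,fx=.84,fy=.84); cv2.imwrite("pics/crop1.png",s)
# jars
h=cv2.cvtColor(im,cv2.COLOR_BGR2HSV); m=((h[...,2]>150)&(h[...,1]<70)).astype(np.uint8)*255
m[:, :150]=0; m[:,242:]=0; m[:165]=0; m[245:]=0
for k in cv2.findContours(m,0,2)[0]:
    if cv2.contourArea(k)<60: continue
    r=cv2.minAreaRect(k); bx=cv2.boxPoints(r); print(r, [onz(c,*p,.046)[:2].round(3).tolist() for p in bx], onz(c,*r[0],.046).round(3))
E
```

```text
((168.95999145507812, 229.219970703125), (12.303658485412598, 23.617366790771484), 81.8698959350586) [[0.459, 0.419], [0.47, 0.331], [0.424, 0.323], [0.412, 0.411]] [0.441 0.371 0.046]
((213.77598571777344, 219.23199462890625), (23.61288070678711, 12.16421127319336), 10.30484676361084) [[0.463, 0.249], [0.509, 0.242], [0.492, 0.153], [0.446, 0.161]] [0.478 0.201 0.046]
((179.69232177734375, 187.96153259277344), (11.57085132598877, 23.337820053100586), 78.69007110595703) [[0.614, 0.384], [0.632, 0.295], [0.587, 0.285], [0.57, 0.373]] [0.6   0.334 0.046]
```

View pics/crop1.png

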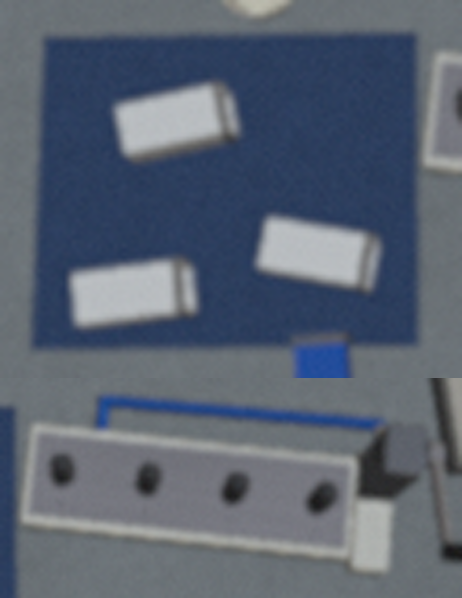

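```bash
python3 -m crank '[[[0,0,50,0],[20,-40,90,-8],[45,-80,120,-16],[70,-120,150,-24],[95,-165,170,-32],[120,-210,190,-40],[145,-255,200,-48],[170,-300,200,-56],[195,-345,200,-64],[220,-390,200,-67],[254,-440,200,-67],[254,-440,200,-67]]]'
python3 - <<'E'
from h import *
c=cap("wrist"); cv2.imwrite("pics/w1.png",c["img"]); o=sensors.get_obs(); print(o["tcp_pos"],o["orientation"],o["time_s"],o["joint_positions"])
np.savez("w1.npz",**{k:c[k] for k in("img","Rm","p","fx","fy","cx","cy")})
E
```

```text
time_s: 1.4
tcp_pos: [0.5211, 0.1781, 0.5041]
orientation: [0.0, 0.709, 0.705, 0.0]
ft_force: [0.1, 1.2, 0.4]
width: 0.0859
grip_force: 0.0
[0.52386303 0.17360535 0.50331245] [ 0.00081328  0.70999288  0.70420802 -0.0007194 ] 1.45 [ 0.27461747 -0.13339127  1.36896699 -0.00224577  1.90648483  0.28205922]
```

View pics/w1.png

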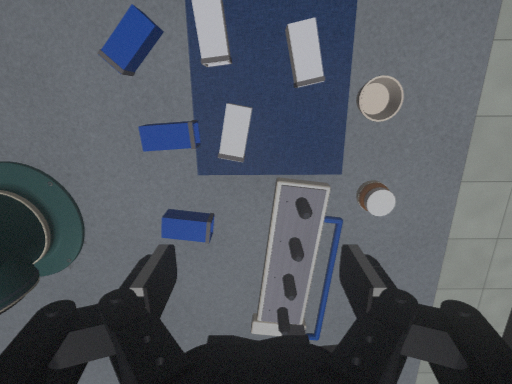

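```bash
python3 - <<'E'
from h import *
d=np.load("w1.npz"); im=d["img"]
cv2.imwrite("pics/c2.png",cv2.resize(im[170:345,235:345],None,fx=3.4,fy=3.4,interpolation=cv2.INTER_CUBIC))
h=cv2.cvtColor(im,cv2.COLOR_BGR2HSV); m=((h[...,2]>150)&(h[...,1]<70)).astype(np.uint8)*255
m[170:]=0; m[:,350:]=0
for k in cv2.findContours(m,0,2)[0]:
    if cv2.contourArea(k)<300: continue
    r=cv2.minAreaRect(k); bx=cv2.boxPoints(r); print(np.round(bx), [onz(d,*p,.046)[:2].round(3).tolist() for p in bx])
E
```

```text
[[218. 153.]
 [226. 103.]
 [251. 107.]
 [243. 157.]] [[0.447, 0.161], [0.466, 0.25], [0.51, 0.243], [0.493, 0.153]]
[[287.  22.]
 [315.  17.]
 [325.  77.]
 [297.  81.]] [[0.571, 0.377], [0.616, 0.383], [0.638, 0.293], [0.59, 0.286]]
[[191.   0.]
 [219.  -4.]
 [227.  54.]
 [200.  58.]] [[0.417, 0.409], [0.461, 0.414], [0.471, 0.329], [0.424, 0.323]]
```

View pics/c2.png

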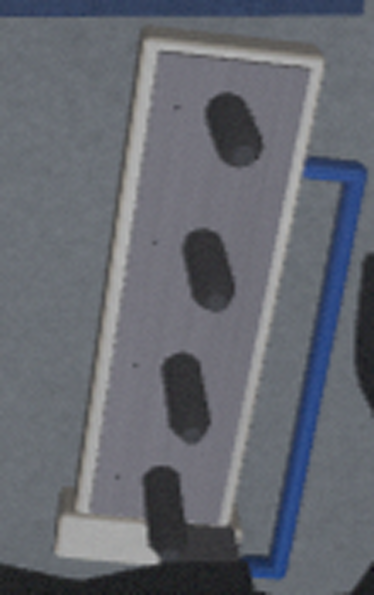

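```bash
python3 - <<'E'
from h import *
d=np.load("w1.npz")
f=lambda u,v,z: onz(d,235+u/3.4,170+v/3.4,z)[:2]
P=[f(243,151,.1),f(216,296,.1),f(191,430,.1)]
print("tips",np.round(P,4).tolist())
# feet: visible base circle (near edge centre approx)
print("feet near",np.round([f(226,108,.035),f(202,244,.035),f(180,368,.035),f(162,480,.035)],4).tolist())
a,b,e,g=f(147,38,.035),f(322,60,.035),f(80,512,.035),f(228,520,.035)
print("corners",a,b,e,g, np.linalg.norm(a-b))
ax=(e-a)/np.linalg.norm(e-a); print("edge dir",np.degrees(np.arctan2(*ax[::-1])))
v=(P[2]-P[0]);print("peg dir",np.degrees(np.arctan2(v[1],v[0])),np.linalg.norm(v))
n=-ax # +y axis dryer
x=np.array([n[1],-n[0]])
m=(a+b)/2; print("end mid",m,"pred pegs",[(m-n*k).round(4).tolist() for k in(.04,.13,.22,.31)])
E
```

```text
tips [[0.6088, 0.0588], [0.598, -0.0287], [0.5868, -0.1183]]
feet near [[0.6094, 0.059], [0.5983, -0.0313], [0.5871, -0.1216], [0.5773, -0.2108]]
corners [0.56168746 0.10253729] [0.66422658 0.08859918] [ 0.52135014 -0.23737946] [ 0.62369679 -0.24483045] 0.10348208527755462
edge dir -96.76754071336903
peg dir -97.08811487636966 0.17846995020137557
end mid [0.61295702 0.09556824] pred pegs [[0.6082, 0.0558], [0.5976, -0.0335], [0.587, -0.1229], [0.5764, -0.2123]]
```

```bash
python3 -m crank '[[[15,40,-40,6],[30,80,-80,12],[50,120,-120,12],[76,160,-160,12],[76,185,-200,12],[76,185,-240,12],[76,185,-280,12],[76,185,-300,12],[76,185,-300,12],[76,185,-300,12]]]' 85
python3 - <<'E'
from h import *
c=cap("wrist"); cv2.imwrite("pics/w2.png",c["img"]); o=sensors.get_obs(); print(o["tcp_pos"],o["time_s"])
h=cv2.cvtColor(c["img"],cv2.COLOR_BGR2HSV); m=((h[...,2]>150)&(h[...,1]<70)).astype(np.uint8)*255
for k in cv2.findContours(m,0,2)[0]:
    if cv2.contourArea(k)<1500: continue
    bx=cv2.boxPoints(cv2.minAreaRect(k)); print(np.round(bx).tolist(), [onz(c,*p,.046)[:2].round(3).tolist() for p in bx])
E
```

```text
time_s: 2.45
tcp_pos: [0.5966, 0.3653, 0.2049]
orientation: [0.0, 0.631, 0.776, 0.0]
ft_force: [-0.4, 0.2, 1.4]
width: 0.085
grip_force: 0.0
[0.59698278 0.36537561 0.20636827] 2.5
[[229.0, 182.0], [283.0, 182.0], [283.0, 275.0], [229.0, 275.0]] [[0.571, 0.374], [0.615, 0.383], [0.636, 0.295], [0.586, 0.285]]
[[37.0, 94.0], [97.0, 89.0], [107.0, 209.0], [47.0, 214.0]] [[0.415, 0.413], [0.46, 0.426], [0.472, 0.329], [0.421, 0.313]]
```

View pics/w2.png

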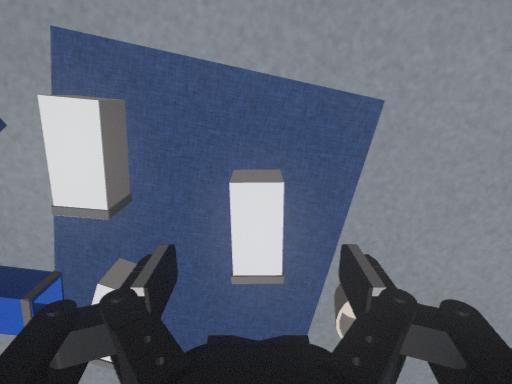

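The picture shows the jar centred between the fingers at (256,228), with its closed end at row 182 and its collar at row 279. I lower, grip lightly and lift a little.

```bash
python3 -m crank '[[[0,0,-50,0],[0,0,-100,0],[0,0,-120,0],[0,0,-122,0],[0,0,-122,0]]]' 85
python3 -m crank '[[[0,0,0,0],[0,0,0,0],[0,0,0,0],[0,0,0,0],[0,0,0,0],[0,0,0,0],[0,0,0,0],[0,0,0,0]]]' 30 20
python3 -m crank '[[[0,-5,20,0],[0,-12,40,0],[0,-20,60,0],[0,-25,80,0],[0,-25,100,0],[0,-25,120,0],[0,-25,120,0],[0,-25,120,0],[0,-25,120,0]]]'
python3 - <<'E'
from h import *
c=cap("wrist"); s=cap("side"); cv2.imwrite("pics/w3.png",np.hstack([c["img"][100:,100:412],cv2.resize(s["img"][90:232,130:290],None,fx=2,fy=2)]))
E
```

```text
time_s: 3.0
tcp_pos: [0.5975, 0.3656, 0.0846]
orientation: [0.001, 0.631, 0.776, 0.001]
ft_force: [0.6, -0.1, 0.0]
width: 0.0848
grip_force: 0.0
time_s: 3.8
tcp_pos: [0.597, 0.3655, 0.0837]
orientation: [0.0, 0.631, 0.776, 0.001]
ft_force: [-1.5, -1.1, 7.9]
width: 0.0461
grip_force: 20.7
time_s: 4.7
tcp_pos: [0.5962, 0.3398, 0.2011]
orientation: [-0.0, 0.631, 0.776, -0.0]
ft_force: [0.4, 0.2, -0.9]
width: 0.0461
grip_force: 21.5
```

View pics/w3.png

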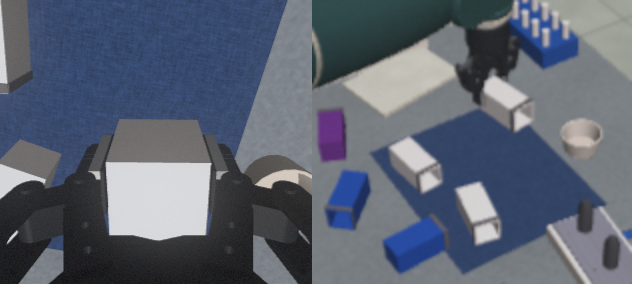

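The light grip does not let the jar swing by itself. I will tip it by pushing the lower rim edge of its mouth against the left end face of the fixed deck, following an arc, in front of the peg row.

```bash
python3 -m crank '[[[-3,-40,0,-7],[-6,-80,0,-14],[-9,-120,0,-19],[-11,-143,-30,-19],[-11,-143,-60,-19],[-11,-143,-86,-19],[-11,-143,-86,-19],[-11,-143,-86,-19]]]'
python3 -m crank '[[[-1,-9,-5,0],[-1,-13,4,0],[-2,-17,12,0],[-3,-25,24,0],[-4,-31,31,0],[-5,-41,39,0],[-6,-50,45,0],[-7,-61,51,0],[-9,-71,54,0],[-9,-71,54,0]]]'
python3 - <<'E'
from h import *
c=cap("wrist"); s=cap("side"); cv2.imwrite("pics/w4.png",np.hstack([c["img"][100:,100:412],cv2.resize(s["img"][120:262,180:340],None,fx=2,fy=2)]))
E
```

```text
time_s: 5.6
tcp_pos: [0.5854, 0.1973, 0.116]
orientation: [-0.0, 0.75, 0.661, -0.0]
ft_force: [1.3, -0.5, 0.0]
width: 0.0457
grip_force: 21.4
time_s: 6.6
tcp_pos: [0.5764, 0.1249, 0.1703]
orientation: [0.0, 0.751, 0.661, 0.0]
ft_force: [-0.2, 0.4, -1.7]
width: 0.0456
grip_force: 21.3
```

View pics/w4.png

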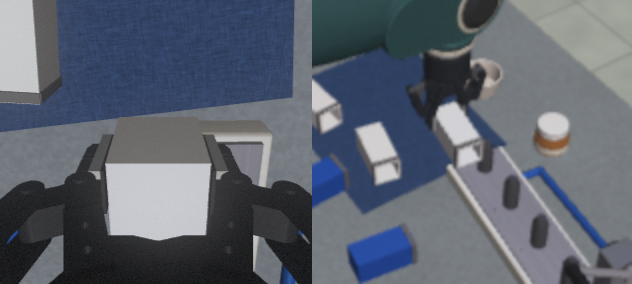

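The rim slid over the deck edge and the jar is still level. Better plan: turn the jar to face the dryer from the front and hook its lower rim wall on a peg's side, with the peg tip passing inside the mouth. Then tip it over along an arc.

```bash
python3 -m crank '[[[-5,0,30,8.2],[-15,0,60,16.4],[-25,-5,60,24.6],[-35,-10,60,32.8],[-45,-20,60,41],[-55,-30,60,49.2],[-65,-40,60,57.4],[-76,-55,60,65.6],[-76,-55,40,73.8],[-76,-55,15,82],[-76,-55,-3,90],[-76,-55,-3,90]]]'
python3 - <<'E'
from h import *
c=cap("wrist"); s=cap("side");o=sensors.get_obs(); print(o["tcp_pos"],o["ft_force"],o["joint_positions"][5])
cv2.imwrite("pics/w5.png",np.hstack([c["img"][100:,100:412],cv2.resize(s["img"][150:292,180:340],None,fx=2,fy=2)]))
E
```

```text
time_s: 7.9
tcp_pos: [0.4994, 0.0714, 0.1642]
orientation: [-0.002, 0.062, 0.998, -0.0]
ft_force: [-0.3, -0.0, -0.5]
width: 0.0459
grip_force: 21.3
[0.50053242 0.07143007 0.16717494] [ 0.19022554 -0.92190588 -0.76080496] -1.3490213994483131
```

View pics/w5.png

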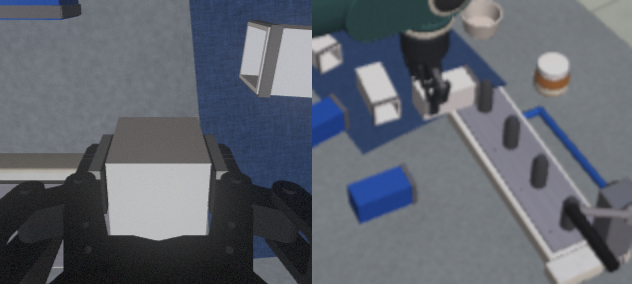

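```bash
python3 -m crank '[[[6,-1,0,0],[13,-1,0,0],[17,-2,8,0],[20,-2,17,0],[25,-3,25,0],[30,-4,31,0],[35,-4,37,0],[35,-4,37,0]]]'
python3 - <<'E'
from h import *
c=cap("wrist"); s=cap("side");o=sensors.get_obs(); print(o["tcp_pos"],o["ft_force"],o["joint_positions"][5])
cv2.imwrite("pics/w6.png",np.hstack([c["img"][100:,100:412],cv2.resize(s["img"][150:292,180:340],None,fx=2,fy=2)]))
E
```

```text
time_s: 8.8
tcp_pos: [0.5364, 0.0671, 0.2052]
orientation: [0.001, 0.063, 0.998, 0.0]
ft_force: [-2.8, 0.6, 0.9]
width: 0.0457
grip_force: 22.2
[0.53580769 0.06715518 0.20419751] [-0.73884917 -0.20916526  0.95415252] -1.366492377404052
```

View pics/w6.png

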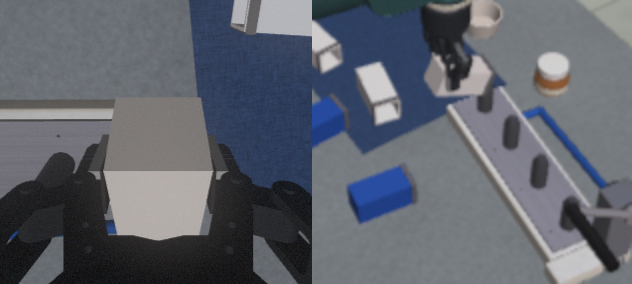

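```bash
python3 -m crank '[[[6,-1,5,0],[12,-1,10,0],[18,-2,14,0],[25,-3,18,0],[32,-4,20,0],[40,-5,23,0],[47,-6,25,0],[54,-6,26,0],[62,-7,26,0],[70,-8,26,0],[70,-8,26,0]]]'
python3 - <<'E'
from h import *
c=cap("wrist"); s=cap("side");o=sensors.get_obs(); print(o["tcp_pos"],o["ft_force"],o["joint_positions"][5])
cv2.imwrite("pics/w7.png",np.hstack([c["img"][100:,100:412],cv2.resize(s["img"][150:292,180:340],None,fx=2,fy=2)]))
E
```

```text
time_s: 10.0
tcp_pos: [0.6064, 0.059, 0.2296]
orientation: [0.0, 0.063, 0.998, -0.0]
ft_force: [-0.5, 0.2, -0.5]
width: 0.0457
grip_force: 22.6
[0.60567352 0.05916134 0.22951105] [-0.49096677 -0.78694706 -1.18243277] -1.3887665539031384
```

View pics/w7.png

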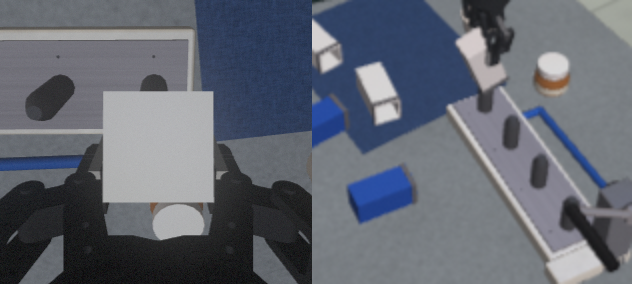

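```bash
python3 -m crank '[[[3,0,-8,0],[6,0,-18,0],[8,-1,-28,0],[8,-1,-38,0],[8,-1,-46,0],[8,-1,-52,0],[8,-1,-54,0],[8,-1,-54,0]]]'
cat >> h.py <<'E'
def endface(c):  # upright jar's closed end seen by wrist camera: outline by PnP
    im=c["img"]; h=cv2.cvtColor(im,cv2.COLOR_BGR2HSV); m=((h[...,2]>130)&(h[...,1]<60)).astype(np.uint8)*255
    m[:,:195]=0; m[:,320:]=0; m=cv2.morphologyEx(m,cv2.MORPH_OPEN,np.ones((7,7)))
    k=max(cv2.findContours(m,0,2)[0],key=cv2.contourArea)
    e=cv2.approxPolyDP(cv2.convexHull(k),6,True)[:,0].astype(float); r=cv2.minAreaRect(k)
    K=np.array([[c["fx"],0,c["cx"]],[0,c["fy"],c["cy"]],[0,0,1]],float)
    print("quad",e.tolist())
    if len(e)==4:
        i=np.argmin(e.sum(1)); e=np.roll(e,-i,0)
        if (e[1]-e[0])[0]<(e[3]-e[0])[0]: e=e[[0,3,2,1]]
        s=.023; ok,rs,ts,_=cv2.solvePnPGeneric(np.array([[-s,s,0],[s,s,0],[s,-s,0],[-s,-s,0]]),e,K,flags=cv2.SOLVEPNP_IPPE_SQUARE)
        for rv,t in zip(rs,ts):
            A=c["Rm"]@cv2.Rodrigues(rv)[0]; print("top centre",(c["Rm"]@t[:,0]+c["p"]).round(4),"normal",A[:,2].round(3))
E
python3 - <<'E'
from h import *
o=sensors.get_obs(); print(o["tcp_pos"],o["ft_force"])
endface(cap("wrist"))
E
```

```text
time_s: 10.9
tcp_pos: [0.6134, 0.0582, 0.1756]
orientation: [-0.0, 0.063, 0.998, -0.0]
ft_force: [-1.7, 0.5, -2.0]
width: 0.046
grip_force: 22.7
[0.61335423 0.05817364 0.17559273] [-1.67760127  0.51508881 -2.04343859]
quad [[315.0, 197.0], [312.0, 305.0], [203.0, 305.0], [201.0, 197.0]]Traceback (most recent call last):
  File "<stdin>", line 3, in <module>
  File "h.py", line 28, in endface
    s=.023; ok,rs,ts,_=cv2.solvePnPGeneric(np.array([[-s,s,0],[s,s,0],[s,-s,0],[-s,-s,0]]),e,K,flags=cv2.SOLVEPNP_IPPE_SQUARE)
                       ~~~~~~~~~~~~~~~~~~~^^^^^^^^^^^^^^^^^^^^^^^^^^^^^^^^^^^^^^^^^^^^^^^^^^^^^^^^^^^^^^^^^^^^^^^^^^^^^^^^^^^^
cv2.error: OpenCV(4.12.0) :-1: error: (-5:Bad argument) in function 'solvePnPGeneric'
> Overload resolution failed:
>  - solvePnPGeneric() missing required argument 'distCoeffs' (pos 4)
>  - solvePnPGeneric() missing required argument 'distCoeffs' (pos 4)
```

```bash
sed -i 's/,e,K,flags/,e,K,None,flags/' h.py; python3 - <<'E'
from h import *
endface(cap("wrist"))
E
```

```text
quad [[315.0, 197.0], [312.0, 305.0], [203.0, 305.0], [201.0, 197.0]]
top centre [0.5945 0.062  0.1424] normal [-0.198  0.037  0.979]
top centre [0.5916 0.0622 0.142 ] normal [-0.753  0.082  0.653]
```

```bash
python3 -m crank '[[[4,0,0,0],[8,-1,-2,0],[12,-1,-5,0],[14,-2,-8,0],[14,-2,-8,0],[14,-2,-8,0]]]'
python3 - <<'E'
from h import *
endface(cap("wrist"))
E
```

```text
time_s: 11.6
tcp_pos: [0.6276, 0.0561, 0.1678]
orientation: [0.0, 0.063, 0.998, -0.0]
ft_force: [-0.6, 0.7, -0.5]
width: 0.0458
grip_force: 22.8
quad [[318.0, 206.0], [312.0, 309.0], [204.0, 309.0], [198.0, 206.0]]
top centre [0.6105 0.0597 0.1372] normal [-0.058  0.005  0.998]
top centre [0.606  0.0603 0.1376] normal [-0.865  0.109  0.49 ]
```

```bash
python3 -m crank '[[[0,0,0,0],[0,0,0,0],[0,0,0,0],[0,0,0,0]]]' 66
python3 -m crank '[[[0,0,25,0],[0,0,60,0],[-20,0,100,0],[-45,10,120,0],[-60,10,140,0],[-60,10,140,0],[-60,10,140,0]]]' 66
python3 - <<'E'
from h import *
o=sensors.get_obs(); print(o["tcp_pos"],o["joint_positions"].round(2))
c=cap("wrist");t=cap("top"); cv2.imwrite("pics/w8.png",np.hstack([c["img"],cv2.resize(t["img"][150:278,145:241],None,fx=3,fy=3)]))
h=cv2.cvtColor(t["img"],cv2.COLOR_BGR2HSV); m=((h[...,2]>150)&(h[...,1]<70)).astype(np.uint8)*255
m[:, :150]=0; m[:,242:]=0; m[:165]=0; m[245:]=0
for k in cv2.findContours(m,0,2)[0]:
    if cv2.contourArea(k)<60: continue
    bx=cv2.boxPoints(cv2.minAreaRect(k)); print([onz(t,*p,.046)[:2].round(3).tolist() for p in bx])
E
```

```text
time_s: 12.05
tcp_pos: [0.6275, 0.0562, 0.1681]
orientation: [0.0, 0.063, 0.998, 0.0]
ft_force: [0.2, -0.5, -0.2]
width: 0.0661
grip_force: 0.0
time_s: 12.75
tcp_pos: [0.5676, 0.0662, 0.3079]
orientation: [0.0, 0.063, 0.998, 0.0]
ft_force: [1.6, 0.0, -1.0]
width: 0.0659
grip_force: 0.0
[0.56758597 0.06618938 0.30794444] [ 0.07 -0.11  1.66 -0.    1.59 -1.37]
[[0.459, 0.42], [0.471, 0.329], [0.424, 0.321], [0.413, 0.412]]
[[0.463, 0.25], [0.51, 0.243], [0.495, 0.163], [0.448, 0.171]]
```

View pics/w8.png

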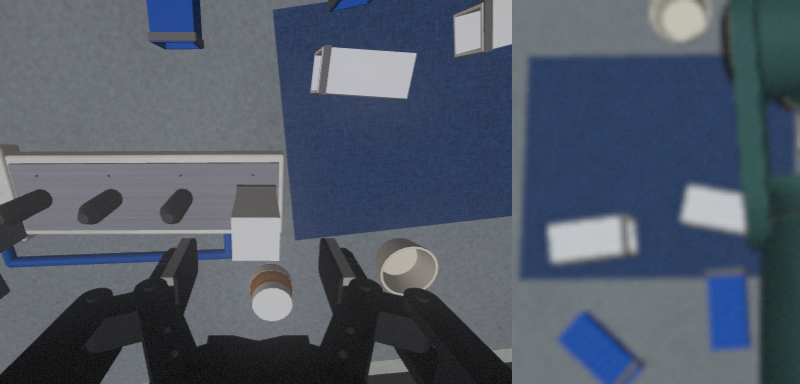

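Jar A stands upright over peg 4, its top at about (256,236) in the wrist view. Next I fetch jar C and hover first for a re-measure.

```bash
python3 -m crank '[[[-10,15,0,-8.5],[-20,30,0,-17],[-30,45,-20,-25.5],[-40,60,-40,-34],[-50,80,-60,-42.5],[-60,100,-80,-51],[-70,120,-100,-59.5],[-84,145,-100,-68],[-84,167,-100,-76.5],[-84,167,-100,-85],[-84,167,-100,-94],[-84,167,-100,-94]]]' 85
cat >> h.py <<'E'
def lying(c,amin=1500,z=.046):
    h=cv2.cvtColor(c["img"],cv2.COLOR_BGR2HSV); m=((h[...,2]>150)&(h[...,1]<70)).astype(np.uint8)*255
    for k in cv2.findContours(m,0,2)[0]:
        if cv2.contourArea(k)<amin: continue
        bx=cv2.boxPoints(cv2.minAreaRect(k)); print(np.round(bx).tolist(), [onz(c,*p,z)[:2].round(3).tolist() for p in bx])
E
python3 - <<'E'
from h import *
o=sensors.get_obs(); print(o["tcp_pos"]); lying(cap("wrist"))
E
```

```text
time_s: 14.05
tcp_pos: [0.4835, 0.2333, 0.2065]
orientation: [-0.0, 0.774, 0.633, -0.001]
ft_force: [0.2, 0.2, -0.5]
width: 0.0849
grip_force: 0.0
[0.48354072 0.23326617 0.20651704]
[[233.0, 182.0], [287.0, 182.0], [287.0, 274.0], [233.0, 274.0]] [[0.465, 0.251], [0.51, 0.242], [0.495, 0.152], [0.445, 0.162]]
[[119.0, 0.0], [181.0, -22.0], [219.0, 84.0], [157.0, 106.0]] [[0.417, 0.396], [0.463, 0.399], [0.472, 0.328], [0.421, 0.322]]
```

```bash
python3 -m crank '[[[4,0,-50,0],[4,0,-100,0],[4,0,-120,0],[4,0,-123,0],[4,0,-123,0]]]' 85
python3 -m crank '[[[0,0,0,0],[0,0,0,0],[0,0,0,0],[0,0,0,0],[0,0,0,0],[0,0,0,0],[0,0,0,0],[0,0,0,0]]]' 30 20
python3 -m crank '[[[0,0,45,0],[0,0,90,8.5],[0,-20,135,17],[0,-50,150,25.5],[0,-80,150,34],[0,-110,150,42.5],[1,-140,150,51],[1,-170,150,59.5],[1,-200,150,68],[1,-225,150,76.5],[1,-251,150,85],[1,-251,150,93.5]]]'
python3 -m crank '[[[0,0,-30,0.5],[0,0,-55,0.5],[0,0,-67,0.5],[0,0,-67,0.5],[0,0,-67,0.5]]]'
python3 - <<'E'
from h import *
o=sensors.get_obs(); print(o["tcp_pos"],o["orientation"]); endface(cap("wrist"))
E
```

```text
time_s: 14.6
tcp_pos: [0.4877, 0.2331, 0.085]
orientation: [-0.0, 0.772, 0.635, -0.0]
ft_force: [0.6, -0.4, -0.0]
width: 0.085
grip_force: 0.0
time_s: 15.4
tcp_pos: [0.488, 0.2334, 0.0863]
orientation: [0.0, 0.773, 0.635, 0.001]
ft_force: [-1.9, -0.6, 7.4]
width: 0.0456
grip_force: 20.0
time_s: 16.6
tcp_pos: [0.4883, -0.0201, 0.2354]
orientation: [0.0, 0.066, 0.998, -0.0]
ft_force: [-0.5, 1.1, -2.5]
width: 0.0461
grip_force: 22.3
time_s: 17.1
tcp_pos: [0.4888, -0.0178, 0.169]
orientation: [0.0, 0.063, 0.998, -0.0]
ft_force: [-0.4, -0.1, -1.2]
width: 0.0457
grip_force: 22.3
[ 0.4887912  -0.01779783  0.16902825] [ 4.60835128e-04  6.31672616e-02  9.98002848e-01 -2.00859378e-05]
quad [[207.0, 263.0], [308.0, 264.0], [304.0, 334.0], [210.0, 334.0]]
top centre [ 0.5007 -0.0182  0.1275] normal [ 0.142 -0.021  0.99 ]
top centre [ 0.4957 -0.0176  0.1279] normal [-0.99   0.128  0.054]
```

```bash
python3 -m crank '[[[6,-1,-2,0],[13,-1,-2,0],[17,-2,8,0],[20,-2,17,0],[25,-3,25,0],[30,-4,31,0],[35,-4,37,0]]]'
python3 -m crank '[[[6,-1,5,0],[12,-1,10,0],[18,-2,14,0],[25,-3,18,0],[32,-4,20,0],[40,-5,23,0],[47,-6,25,0],[54,-6,26,0],[62,-7,26,0],[70,-8,26,0],[70,-8,26,0]]]'
python3 - <<'E'
from h import *
o=sensors.get_obs(); print(o["tcp_pos"]); endface(cap("wrist"))
E
```

```text
time_s: 17.85
tcp_pos: [0.524, -0.0219, 0.2056]
orientation: [0.0, 0.063, 0.998, -0.0]
ft_force: [-3.1, -0.6, -0.3]
width: 0.0461
grip_force: 21.3
time_s: 18.95
tcp_pos: [0.5944, -0.03, 0.2306]
orientation: [0.0, 0.063, 0.998, 0.0]
ft_force: [0.5, -0.4, -1.3]
width: 0.0456
grip_force: 23.0
[ 0.59435531 -0.02996031  0.23055144]
quad [[311.0, 186.0], [312.0, 295.0], [203.0, 295.0], [204.0, 186.0]]
top centre [ 0.5724 -0.0259  0.192 ] normal [-0.372  0.045  0.927]
top centre [ 0.5715 -0.0258  0.1917] normal [-0.557  0.072  0.827]
```

```bash
python3 -m crank '[[[3,0,-8,0],[6,0,-18,0],[8,-1,-28,0],[10,-1,-38,0],[12,-1,-46,0],[14,-1,-52,0],[17,-2,-56,0],[20,-2,-59,0],[22,-3,-62,0],[22,-3,-62,0],[22,-3,-62,0]]]'
python3 - <<'E'
from h import *
o=sensors.get_obs(); print(o["tcp_pos"]); endface(cap("wrist"))
E
```

```text
time_s: 20.1
tcp_pos: [0.6156, -0.0329, 0.169]
orientation: [0.0, 0.063, 0.998, -0.0]
ft_force: [-1.3, 0.5, -1.3]
width: 0.0456
grip_force: 23.3
[ 0.61564008 -0.03289617  0.16897832]
quad [[317.0, 200.0], [311.0, 304.0], [204.0, 303.0], [199.0, 199.0]]
top centre [ 0.5969 -0.0292  0.1364] normal [-0.093 -0.001  0.996]
top centre [ 0.5928 -0.0286  0.1366] normal [-0.825  0.116  0.554]
```

```bash
python3 -m crank '[[[0,0,0,0],[0,0,0,0],[0,0,0,0],[0,0,0,0]]]' 66
python3 -m crank '[[[0,0,25,0],[0,0,60,0],[-20,0,100,0],[-45,0,120,0],[-60,0,140,0],[-60,0,140,0],[-60,0,140,0]]]' 66
python3 - <<'E'
from h import *
o=sensors.get_obs(); print(o["tcp_pos"]); c=cap("wrist"); lying(c,400,.135)
E
python3 -m crank '[[[-10,40,0,-7],[-20,80,0,-14],[-30,120,0,-21],[-40,160,0,-28],[-50,200,-20,-35],[-60,240,-40,-42],[-70,280,-60,-49],[-80,320,-80,-56],[-90,360,-100,-63],[-105,400,-100,-70],[-118,435,-100,-76],[-118,435,-100,-76]]]' 85
python3 - <<'E'
from h import *
o=sensors.get_obs(); print(o["tcp_pos"]); lying(cap("wrist"))
E
```

```text
time_s: 20.55
tcp_pos: [0.6155, -0.0328, 0.1691]
orientation: [0.0, 0.063, 0.998, -0.0]
ft_force: [0.2, 0.4, -0.8]
width: 0.0659
grip_force: 0.0
time_s: 21.25
tcp_pos: [0.5556, -0.0328, 0.309]
orientation: [0.001, 0.063, 0.998, -0.0]
ft_force: [0.3, 1.6, 0.2]
width: 0.066
grip_force: 0.0
[ 0.55557881 -0.03280068  0.30897406]
[[444.0, 264.0], [498.0, 237.0], [518.0, 276.0], [464.0, 303.0]] [[0.655, 0.141], [0.631, 0.19], [0.679, 0.216], [0.706, 0.166]]
[[336.0, 217.0], [386.0, 217.0], [386.0, 259.0], [336.0, 259.0]] [[0.591, 0.038], [0.597, 0.084], [0.642, 0.085], [0.636, 0.036]]
[[100.0, 217.0], [320.0, 217.0], [320.0, 259.0], [100.0, 259.0]] [[0.563, -0.18], [0.589, 0.023], [0.634, 0.02], [0.606, -0.194]]
[[86.0, 155.0], [362.0, 154.0], [362.0, 199.0], [86.0, 200.0]] [[0.505, -0.175], [0.534, 0.063], [0.576, 0.062], [0.545, -0.188]]
[[51.0, 148.0], [78.0, 142.0], [91.0, 203.0], [64.0, 209.0]] [[0.495, -0.203], [0.493, -0.178], [0.548, -0.184], [0.551, -0.21]]
time_s: 22.5
tcp_pos: [0.4359, 0.4055, 0.2067]
orientation: [-0.001, 0.665, 0.747, -0.001]
ft_force: [0.4, -0.7, -0.8]
width: 0.0848
grip_force: 0.0
[0.4358767  0.40549983 0.2066579 ]
[[235.0, 277.0], [235.0, 186.0], [289.0, 186.0], [289.0, 277.0]] [[0.424, 0.323], [0.416, 0.413], [0.461, 0.418], [0.475, 0.329]]
[[313.0, 0.0], [511.0, 0.0], [511.0, 32.0], [313.0, 32.0]] [[0.457, 0.555], [0.595, 0.571], [0.602, 0.552], [0.461, 0.535]]
```

```bash
python3 -m crank '[[[3,0,-50,0],[3,0,-100,0],[3,0,-120,0],[3,0,-123,0],[3,0,-123,0]]]' 85
python3 -m crank '[[[0,0,0,0],[0,0,0,0],[0,0,0,0],[0,0,0,0],[0,0,0,0],[0,0,0,0],[0,0,0,0],[0,0,0,0]]]' 30 20
python3 -m crank '[[[0,0,45,0],[0,0,90,0],[0,-20,135,7],[0,-60,150,14],[0,-105,150,21],[0,-150,150,28],[0,-195,150,35],[0,-240,150,42],[0,-285,150,49],[0,-330,150,56],[10,-375,150,63],[20,-420,150,69]]]'
python3 -m crank '[[[8,-45,0,7],[17,-89,0,7],[17,-89,-30,7],[17,-89,-55,7],[17,-89,-69,7],[17,-89,-69,7],[17,-89,-69,7]]]'
python3 - <<'E'
from h import *
o=sensors.get_obs(); print(o["tcp_pos"],o["orientation"]); endface(cap("wrist"))
E
```

```text
time_s: 23.05
tcp_pos: [0.4409, 0.4017, 0.0857]
orientation: [-0.0, 0.664, 0.748, -0.001]
ft_force: [-0.6, 0.6, -0.2]
width: 0.0846
grip_force: 0.0
time_s: 23.85
tcp_pos: [0.4409, 0.4025, 0.0873]
orientation: [0.0, 0.664, 0.748, 0.001]
ft_force: [-0.3, -2.4, 7.1]
width: 0.046
grip_force: 20.4
time_s: 25.05
tcp_pos: [0.4602, -0.0195, 0.2367]
orientation: [0.001, 0.121, 0.993, 0.0]
ft_force: [0.6, 0.6, -1.4]
width: 0.0458
grip_force: 22.3
time_s: 25.75
tcp_pos: [0.4778, -0.1066, 0.168]
orientation: [0.0, 0.063, 0.998, -0.0]
ft_force: [-0.5, -0.4, -1.1]
width: 0.0455
grip_force: 22.3
[ 0.47776004 -0.10659335  0.16795528] [ 4.33249692e-04  6.29192000e-02  9.98018524e-01 -1.08555076e-04]
quad [[208.0, 258.0], [308.0, 259.0], [303.0, 334.0], [210.0, 334.0]]
top centre [ 0.4893 -0.1069  0.125 ] normal [0.071 0.    0.997]
top centre [ 0.4845 -0.1064  0.1252] normal [-0.983  0.115  0.142]
```

```bash
python3 -m crank '[[[6,-1,-2,0],[13,-1,-2,0],[17,-2,8,0],[20,-2,17,0],[25,-3,25,0],[30,-4,31,0],[35,-4,37,0]]]'
python3 -m crank '[[[6,-1,5,0],[12,-1,10,0],[18,-2,14,0],[25,-3,18,0],[32,-4,20,0],[40,-5,23,0],[47,-6,25,0],[54,-6,26,0],[62,-7,26,0],[70,-8,26,0],[70,-8,26,0]]]'
python3 -m crank '[[[3,0,-8,0],[6,0,-18,0],[8,-1,-28,0],[10,-1,-38,0],[12,-1,-46,0],[14,-1,-52,0],[17,-2,-56,0],[20,-2,-59,0],[22,-3,-62,0],[22,-3,-62,0],[22,-3,-62,0]]]'
python3 - <<'E'
from h import *
o=sensors.get_obs(); print(o["tcp_pos"]); endface(cap("wrist"))
E
```

```text
time_s: 26.5
tcp_pos: [0.513, -0.1109, 0.2045]
orientation: [0.0, 0.063, 0.998, -0.0]
ft_force: [-2.9, 0.2, -1.8]
width: 0.0454
grip_force: 21.3
time_s: 27.6
tcp_pos: [0.5834, -0.1189, 0.2297]
orientation: [0.0, 0.063, 0.998, 0.0]
ft_force: [-0.7, 0.4, -1.3]
width: 0.0456
grip_force: 23.4
time_s: 28.7
tcp_pos: [0.6054, -0.1218, 0.1689]
orientation: [0.001, 0.063, 0.998, 0.0]
ft_force: [2.0, 1.5, 6.1]
width: 0.0453
grip_force: 24.8
[ 0.60537578 -0.12179969  0.16891725]
quad [[316.0, 196.0], [311.0, 300.0], [204.0, 299.0], [200.0, 196.0]]
top centre [ 0.5857 -0.118   0.1349] normal [-0.095  0.008  0.995]
top centre [ 0.5819 -0.1175  0.1348] normal [-0.81   0.106  0.576]
```

```bash
python3 -m crank '[[[0,0,0,0],[0,0,0,0],[0,0,0,0],[0,0,0,0]]]' 66
python3 -m crank '[[[0,0,25,0],[0,0,60,0],[-20,0,100,0],[-45,0,140,0],[-80,0,180,0],[-110,0,200,0],[-135,-10,220,0],[-135,-30,220,0],[-135,-30,220,0],[-135,-30,220,0],[-135,-30,220,0]]]' 66
python3 - <<'E'
from h import *
o=sensors.get_obs(); print(o["tcp_pos"])
c=cap("wrist");np.savez("w9.npz",**{k:c[k] for k in("img","Rm","p","fx","fy","cx","cy")}); s=cap("side"); np.savez("s9.npz",**{k:s[k] for k in("img","Rm","p","fx","fy","cx","cy")})
cv2.imwrite("pics/w9.png",np.hstack([c["img"],cv2.resize(s["img"][170:298,240:336],None,fx=3,fy=3)]))
E
```

```text
time_s: 29.15
tcp_pos: [0.6044, -0.1219, 0.1677]
orientation: [-0.0, 0.063, 0.998, -0.0]
ft_force: [-0.6, -0.1, 0.1]
width: 0.0662
grip_force: 0.0
time_s: 30.25
tcp_pos: [0.4697, -0.1515, 0.3873]
orientation: [-0.0, 0.063, 0.998, 0.0]
ft_force: [-0.1, 0.9, -0.2]
width: 0.066
grip_force: 0.0
[ 0.46966462 -0.15145195  0.38733857]
```

View pics/w9.png

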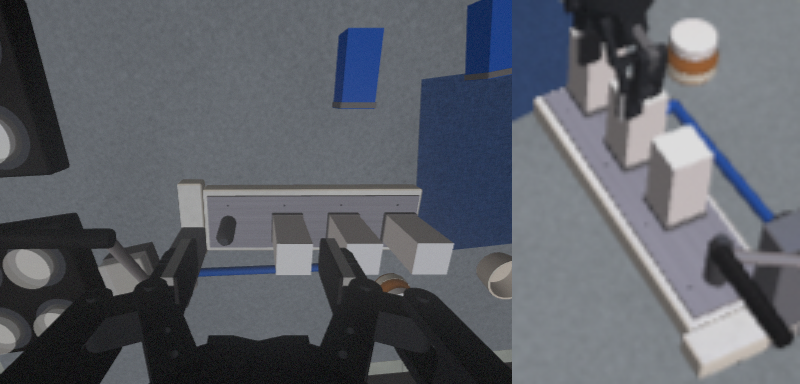

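Three jars stand over pegs 4, 3 and 2, with tops at about (295,260), (363,260) and (432,258) in the wrist view. The black lever handle runs from about (0,237) to (115,237). I now locate it numerically.

```bash
python3 - <<'E'
from h import *
d=np.load("w9.npz"); s=np.load("s9.npz"); im=d["img"]
h=im.max(2); 
for u in (20,50,80,100,108,112,116,120):
    col=h[205:275,u]; r=np.where(col<50)[0]+205; print(u,(r.min(),r.max()) if len(r) else None,end="; ")
n=np.array([.122,.9925]); x=np.array([.9925,-.122]); P=np.array([.598,-.031])-.045*n
D=lambda w:((w[:2]-P)@x,(w[:2]-P)@n)
print("\norigin",P)
for u,v in((20,235),(80,237),(115,238)):
    w=onz(d,u,v,.2246); print("wrist",w.round(4),np.round(D(w),4))
# side: crop pixel -> full
for u,v in((720-512,250),(782-512,335)):
    w=onz(s,240+u/3,170+v/3,.2246); print("side",w.round(4),np.round(D(w),4))
E
```

```text
20 (np.int64(221), np.int64(248)); 50 (np.int64(216), np.int64(248)); 80 (np.int64(222), np.int64(274)); 100 (np.int64(229), np.int64(247)); 108 (np.int64(229), np.int64(247)); 112 (np.int64(230), np.int64(246)); 116 (np.int64(240), np.int64(240)); 120 None; 
origin [ 0.59251   -0.0756625]
wrist [ 0.4809 -0.3684  0.2246] [-0.0751 -0.3042]
wrist [ 0.4897 -0.3152  0.2246] [-0.0728 -0.2503]
wrist [ 0.4948 -0.284   0.2246] [-0.0716 -0.2187]
side [ 0.4973 -0.2899  0.2246] [-0.0684 -0.2243]
side [ 0.4856 -0.3854  0.2246] [-0.0684 -0.3204]
```

```bash
python3 -m crank '[[[2,-16,0,-8.2],[4,-32,0,-16.4],[6,-48,0,-24.6],[8,-64,0,-32.8],[10,-80,0,-41],[12,-96,0,-49.2],[14,-115,0,-57.4],[16,-135,0,-65.6],[18,-155,-20,-73.8],[19,-175,-30,-82],[19,-184,-40,-90],[19,-184,-40,-90]]]' 85
python3 - <<'E'
from h import *
o=sensors.get_obs(); print(o["tcp_pos"],o["orientation"],o["joint_positions"].round(2))
c=cap("wrist"); np.savez("w10.npz",**{k:c[k] for k in("img","Rm","p","fx","fy","cx","cy")}); cv2.imwrite("pics/w10.png",c["img"])
E
```

```text
time_s: 31.55
tcp_pos: [0.4885, -0.3362, 0.3457]
orientation: [-0.002, 0.751, 0.66, -0.0]
ft_force: [-0.0, 0.7, 0.9]
width: 0.0849
grip_force: 0.0
[ 0.48851079 -0.33624168  0.34573586] [-1.57553902e-03  7.51397554e-01  6.59847777e-01 -3.81617961e-04] [-0.65 -0.07  1.56 -0.    1.65 -0.52]
```

View pics/w10.png

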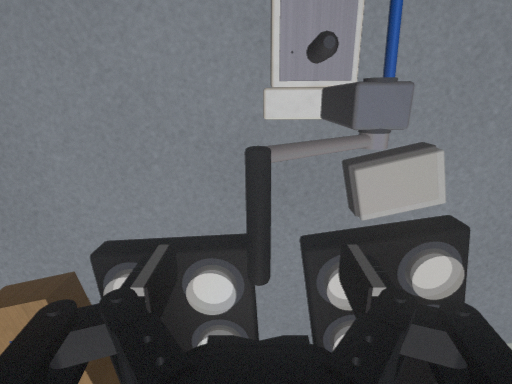

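The lever handle is a vertical black bar at u≈259, v 150–283, centred between the open fingers, and the tip box sits off to the right at (398,182). I lower and grip it at rest.

```bash
python3 -m crank '[[[2,-4,-30,0],[2,-4,-55,0],[2,-4,-71,0],[2,-4,-71,0],[2,-4,-71,0]]]' 85
python3 -m crank '[[[0,0,0,0],[0,0,0,0],[0,0,0,0],[0,0,0,0],[0,0,0,0],[0,0,0,0],[0,0,0,0],[0,0,0,0],[0,0,0,0],[0,0,0,0]]]' 5 40
```

```text
time_s: 32.1
tcp_pos: [0.4908, -0.3396, 0.2782]
orientation: [0.001, 0.75, 0.662, 0.0]
ft_force: [0.1, 0.6, 0.7]
width: 0.0849
grip_force: 0.0
time_s: 33.1
tcp_pos: [0.4886, -0.3397, 0.2775]
orientation: [-0.002, 0.751, 0.661, -0.002]
ft_force: [-26.3, 6.9, 10.5]
width: 0.017
grip_force: 40.5
```

```bash
python3 -m crank '[[[-2,0,0,0],[-8,1,-10,0],[-13,1,-20,0],[-18,2,-30,0],[-21,2,-41,0],[-23,3,-52,0],[-25,3,-63,0],[-25,3,-75,0],[-25,3,-86,0],[-23,3,-97,0],[-21,2,-108,0],[-18,2,-119,0]]]'
python3 -m crank '[[[5,-1,-11,0],[6,-1,-13,0],[6,-1,-13,0],[6,-1,-13,0]]]'
python3 - <<'E'
from h import *
o=sensors.get_obs(); print(o["tcp_pos"]); c=cap("wrist"); np.savez("w11.npz",**{k:c[k] for k in("img","Rm","p","fx","fy","cx","cy")})
E
```

```text
time_s: 34.3
tcp_pos: [0.4709, -0.3375, 0.1568]
orientation: [-0.002, 0.75, 0.661, -0.001]
ft_force: [-16.8, 1.9, 4.8]
width: 0.0166
grip_force: 47.2
time_s: 34.7
tcp_pos: [0.4759, -0.3382, 0.1427]
orientation: [-0.004, 0.75, 0.661, -0.002]
ft_force: [-25.2, 5.0, -1.8]
width: 0.0164
grip_force: 47.7
[ 0.47587263 -0.33819701  0.14265859]
```

```bash
python3 - <<'E'
from h import *
d=np.load("w11.npz"); g=d["img"].max(2)
n=np.array([.122,.9925,0]); t=np.array([.4759,-.3382,.1427])
for dz in(.044,.054,.064): print(dz,[np.round(proj(d,t+n*y-[0,0,dz]),0).tolist() for y in(.0525,.03)])
for v in range(100,300,12):
    r=d["img"][v,200:320:8].max(1); print(v,r.tolist())
E
```

```text
0.044 [[258.0, 172.0], [258.0, 222.0]]
0.054 [[258.0, 166.0], [258.0, 213.0]]
0.064 [[258.0, 161.0], [258.0, 205.0]]
100 [118, 113, 114, 116, 112, 119, 116, 113, 113, 116, 117, 78, 166, 167, 168]
112 [116, 113, 119, 117, 115, 118, 114, 115, 119, 120, 122, 81, 172, 168, 168]
124 [118, 117, 115, 114, 112, 118, 115, 115, 117, 115, 114, 88, 165, 168, 168]
136 [120, 118, 114, 117, 116, 111, 115, 119, 109, 108, 115, 112, 140, 134, 136]
148 [113, 112, 114, 116, 117, 116, 110, 113, 116, 111, 114, 111, 114, 113, 114]
160 [120, 115, 117, 117, 109, 115, 113, 112, 113, 113, 114, 111, 111, 114, 112]
172 [119, 113, 116, 112, 112, 41, 39, 39, 33, 77, 71, 82, 113, 115, 114]
184 [115, 106, 115, 114, 109, 42, 38, 42, 42, 103, 103, 100, 99, 97, 96]
196 [113, 112, 113, 112, 105, 40, 42, 43, 39, 115, 111, 115, 117, 113, 115]
208 [110, 109, 109, 115, 115, 33, 35, 38, 41, 36, 110, 112, 115, 111, 112]
220 [111, 111, 112, 114, 109, 39, 33, 36, 39, 38, 111, 109, 107, 108, 111]
232 [111, 110, 112, 107, 76, 37, 34, 41, 37, 39, 74, 112, 113, 112, 112]
244 [110, 113, 112, 31, 70, 30, 34, 33, 38, 34, 69, 54, 31, 112, 106]
256 [114, 109, 38, 42, 73, 29, 35, 37, 38, 30, 62, 70, 40, 103, 108]
268 [112, 112, 35, 58, 151, 29, 33, 40, 36, 24, 52, 148, 21, 30, 111]
280 [58, 32, 33, 33, 29, 23, 30, 35, 38, 29, 48, 26, 30, 31, 38]
292 [30, 29, 32, 28, 32, 26, 30, 37, 38, 25, 39, 26, 29, 33, 29]
```

```bash
cat >> h.py <<'E'
def leverview(c):
    P=np.array([.59251,-.07566,0]); x=np.array([.9925,-.122,0]); n=np.array([.122,.9925,0])
    m=(c["img"].max(2)<55).astype(np.uint8)
    v=[k for k in range(100,260) if m[k,248:262].all()]; v0=v[0] if v else None
    rows=range(v0+4,v0+34,6); w=[]
    for r in rows:
        q=np.where(m[r,200:320])[0]+200; w.append((r,int(q.min()),int(q.max())))
    print("bar end row",v0,w)
    for th in(0,.08,.5,.9,.95,1.0,1.05):
        a=np.radians(35)-th; b=P+x*(.035-.13*np.cos(a))+n*-.2185+[0,0,.15+.13*np.sin(a)]
        pix=lambda off:proj(c,b+off)
        e=pix(0*x)[1]; l=proj(c,b-n*.03-x*.009); r=proj(c,b-n*.03+x*.009)
        print(th,"row",round(e,1),"at row",round(l[1]),"cols",round(l[0],1),round(r[0],1))
E
python3 - <<'E'
from h import *
leverview(np.load("w11.npz")); print("rest ref"); leverview(np.load("w10.npz"))
E
```

```text
bar end row 168 [(172, 238, 269), (178, 236, 268), (184, 236, 266), (190, 237, 264), (196, 237, 267)]
0 row -1996.6 at row 2937 cols 374.0 1288.1
0.08 row 1645.5 at row 1259 cols 193.9 558.9
0.5 row 237.0 at row 359 cols 168.4 249.4
0.9 row 171.0 at row 245 cols 220.1 265.8
0.95 row 167.0 at row 238 cols 226.9 270.4
1.0 row 163.5 at row 231 cols 233.8 275.2
1.05 row 160.4 at row 225 cols 240.7 280.3
rest ref
bar end row 148 [(152, 246, 270), (158, 246, 269), (164, 246, 270), (170, 246, 270), (176, 246, 270)]
0 row 142.7 at row 186 cols 245.0 270.6
0.08 row 140.9 at row 182 cols 237.9 262.4
0.5 row 132.6 at row 166 cols 222.9 242.8
0.9 row 126.9 at row 155 cols 232.9 249.6
0.95 row 126.3 at row 154 cols 235.2 251.6
1.0 row 125.8 at row 153 cols 237.7 253.8
1.05 row 125.2 at row 152 cols 240.4 256.2
```

```bash
python3 -m crank '[[[0,0,-2,0],[0,0,-4,0],[0,0,-4,0]]]'
python3 - <<'E'
from h import *
o=sensors.get_obs(); print(o["tcp_pos"]); c=cap("wrist"); leverview(c)
E
```

```text
time_s: 35.05
tcp_pos: [0.4769, -0.3383, 0.1398]
orientation: [-0.002, 0.75, 0.661, -0.001]
ft_force: [-17.6, 6.0, 4.0]
width: 0.0166
grip_force: 47.9
[ 0.47694186 -0.33833308  0.13979854]
bar end row 167 [(171, 238, 269), (177, 236, 268), (183, 236, 266), (189, 237, 264), (195, 237, 266)]
0 row -1096.4 at row 5434 cols 403.3 2126.6
0.08 row 3646.8 at row 1537 cols 158.2 609.1
0.5 row 244.7 at row 371 cols 159.6 244.3
0.9 row 172.9 at row 249 cols 216.0 262.9
0.95 row 168.8 at row 241 cols 223.2 267.6
1.0 row 165.1 at row 234 cols 230.4 272.7
1.05 row 161.8 at row 228 cols 237.5 278.0
```

```bash
python3 -m crank '[[[1,0,-2,0],[2,0,-4,0],[2,0,-4,0]]]'
python3 -m crank '[[[1,0,-2,0],[2,0,-4,0],[2,0,-4,0],[2,0,-4,0]]]'
python3 - <<'E'
from h import *
o=sensors.get_obs(); print(o["tcp_pos"]); c=cap("wrist"); leverview(c)
E
```

```text
time_s: 35.4
tcp_pos: [0.478, -0.3385, 0.1375]
orientation: [-0.003, 0.75, 0.661, -0.002]
ft_force: [-38.6, 12.3, 27.3]
width: 0.0164
grip_force: 50.8
time_s: 35.8
tcp_pos: [0.4789, -0.3387, 0.1358]
orientation: [-0.004, 0.751, 0.661, -0.003]
ft_force: [-63.4, 21.2, 58.4]
width: 0.0167
grip_force: 55.0
[ 0.47889292 -0.33870814  0.13577789]
bar end row 167 [(171, 238, 269), (177, 235, 267), (183, 236, 265), (189, 236, 263), (195, 236, 264)]
0 row -634.7 at row -21408 cols 593.3 -4811.7
0.08 row -4063.1 at row 2258 cols 17.3 701.2
0.5 row 256.0 at row 388 cols 142.2 232.5
0.9 row 175.5 at row 254 cols 209.4 258.0
0.95 row 171.0 at row 246 cols 217.3 263.2
1.0 row 167.1 at row 238 cols 225.0 268.7
1.05 row 163.6 at row 232 cols 232.7 274.4
```

```bash
python3 -m crank '[[[-2,0,3,0],[-4,0,6,0],[-4,0,6,0],[-4,0,6,0],[-4,0,6,0],[-4,0,6,0],[-4,0,6,0],[-4,0,6,0]]]'
python3 -m crank '[[[-2,0,5,0],[-4,1,10,0],[-6,1,16,0],[-8,1,21,0],[-9,1,27,0],[-10,1,32,0],[-11,1,38,0],[-12,1,44,0],[-12,1,49,0],[-12,1,55,0],[-12,1,60,0],[-12,1,66,0]]]'
python3 -m crank '[[[1,0,6,0],[2,0,11,0],[3,0,17,0],[4,0,22,0],[6,-1,28,0],[8,-1,33,0],[10,-1,39,0],[12,-1,44,0],[14,-2,49,0],[17,-2,54,0],[20,-2,58,0],[23,-3,63,0]]]'
python3 -m crank '[[[0,0,2,0],[0,0,3,0],[0,0,3,0]]]'
python3 - <<'E'
from h import *
o=sensors.get_obs(); print(o["tcp_pos"]); c=cap("wrist"); leverview(c)
E
```

```text
time_s: 36.65
tcp_pos: [0.4772, -0.3384, 0.1385]
orientation: [-0.002, 0.75, 0.661, -0.001]
ft_force: [-14.1, 6.3, 6.5]
width: 0.0163
grip_force: 48.7
time_s: 37.85
tcp_pos: [0.4651, -0.337, 0.2039]
orientation: [-0.003, 0.75, 0.661, -0.001]
ft_force: [-12.0, 8.7, 3.1]
width: 0.0167
grip_force: 44.2
time_s: 39.05
tcp_pos: [0.4849, -0.3398, 0.2699]
orientation: [-0.006, 0.751, 0.66, -0.003]
ft_force: [-69.0, 31.6, 41.8]
width: 0.0168
grip_force: 46.9
time_s: 39.35
tcp_pos: [0.4862, -0.3398, 0.273]
orientation: [-0.004, 0.751, 0.661, -0.002]
ft_force: [-50.3, 23.2, 33.1]
width: 0.0167
grip_force: 44.7
[ 0.48624218 -0.33980863  0.27304012]
bar end row 163 [(167, 239, 274), (173, 237, 275), (179, 238, 275), (185, 238, 275), (191, 238, 275)]
0 row 159.4 at row 224 cols 242.3 281.8
0.08 row 155.4 at row 217 cols 231.8 268.9
0.5 row 139.8 at row 186 cols 213.3 240.6
0.9 row 130.8 at row 168 cols 228.6 250.2
0.95 row 130.0 at row 166 cols 231.7 252.9
1.0 row 129.2 at row 164 cols 235.0 255.7
1.05 row 128.4 at row 163 cols 238.5 258.7
```

```bash
python3 -m crank '[[[-2,0,2,0],[-4,0,4,0],[-4,0,4,0],[-4,0,4,0]]]'
python3 -m crank '[[[1,0,2,0],[2,0,3,0],[2,0,3,0],[2,0,3,0]]]'
python3 - <<'E'
from h import *
o=sensors.get_obs(); print(o["tcp_pos"]); c=cap("wrist"); leverview(c)
E
```

```text
time_s: 39.8
tcp_pos: [0.4859, -0.3399, 0.2743]
orientation: [-0.001, 0.75, 0.661, 0.001]
ft_force: [6.7, 8.2, -3.0]
width: 0.0165
grip_force: 40.9
time_s: 40.2
tcp_pos: [0.4878, -0.3402, 0.2772]
orientation: [-0.001, 0.75, 0.661, 0.001]
ft_force: [5.6, 5.2, -3.3]
width: 0.0167
grip_force: 40.8
[ 0.48780361 -0.34017874  0.27723965]
bar end row 163 [(167, 240, 276), (173, 239, 276), (179, 239, 276), (185, 239, 277), (191, 239, 276)]
0 row 157.0 at row 220 cols 238.5 276.8
0.08 row 153.3 at row 213 cols 228.4 264.5
0.5 row 138.6 at row 184 cols 210.4 237.3
0.9 row 130.0 at row 166 cols 225.5 246.9
0.95 row 129.2 at row 165 cols 228.6 249.5
1.0 row 128.4 at row 163 cols 231.9 252.3
1.05 row 127.7 at row 162 cols 235.4 255.3
```

```bash
python3 -m crank '[[[-2,0,0,0],[-8,1,-10,0],[-13,1,-20,0],[-18,2,-30,0],[-21,2,-41,0],[-23,3,-52,0],[-25,3,-63,0],[-25,3,-75,0],[-25,3,-86,0],[-23,3,-97,0],[-21,2,-108,0],[-18,2,-119,0]]]'
python3 -m crank '[[[2,0,-7,0],[4,0,-14,0],[6,0,-19,0],[6,0,-19,0],[6,0,-19,0],[6,0,-19,0]]]'
python3 - <<'E'
from h import *
o=sensors.get_obs(); print(o["tcp_pos"],o["ft_force"]); c=cap("wrist"); leverview(c)
E
```

```text
time_s: 41.45
tcp_pos: [0.4719, -0.3392, 0.1614]
orientation: [0.004, 0.75, 0.661, 0.002]
ft_force: [17.9, 1.6, 15.6]
width: 0.0167
grip_force: 41.3
time_s: 42.05
tcp_pos: [0.4769, -0.3402, 0.1454]
orientation: [0.004, 0.75, 0.661, 0.0]
ft_force: [-8.8, 4.3, 43.7]
width: 0.0169
grip_force: 48.3
[ 0.47690614 -0.34022241  0.14537674] [-8.75282728  4.29373677 43.71539112]
bar end row 159 [(163, 239, 268), (169, 238, 267), (175, 238, 265), (181, 238, 264), (187, 238, 268)]
0 row -4345.2 at row 2147 cols 340.3 987.1
0.08 row 1148.7 at row 1093 cols 197.6 514.3
0.5 row 223.7 at row 344 cols 166.4 245.4
0.9 row 163.9 at row 238 cols 216.3 261.4
0.95 row 160.3 at row 231 cols 223.0 265.9
1.0 row 157.1 at row 224 cols 229.8 270.6
1.05 row 154.2 at row 219 cols 236.6 275.7
```

```bash
python3 -m crank '[[[0,0,2,0],[0,0,2,0],[0,0,2,0],[0,0,2,0],[0,0,2,0],[0,0,2,0],[0,0,2,0],[0,0,2,0],[0,0,2,0]]]'
python3 -m crank '[[[-2,0,3,0],[-4,1,8,0],[-6,1,14,0],[-8,1,19,0],[-9,1,25,0],[-10,1,30,0],[-11,1,36,0],[-12,1,42,0],[-12,1,47,0],[-12,1,53,0],[-12,1,58,0],[-12,1,64,0]]]'
python3 -m crank '[[[1,0,6,0],[2,0,12,0],[3,0,18,0],[4,0,24,0],[5,-1,30,0],[7,-1,36,0],[9,-1,42,0],[11,-1,48,0],[14,-2,54,0],[17,-2,60,0],[20,-2,66,0],[24,-3,72,0]]]'
python3 -m crank '[[[0,0,0,0],[0,0,0,0],[0,0,0,0]]]'
python3 - <<'E'
from h import *
o=sensors.get_obs(); print(o["tcp_pos"]); c=cap("wrist"); leverview(c)
E
```

```text
time_s: 43.0
tcp_pos: [0.4767, -0.3402, 0.146]
orientation: [0.003, 0.75, 0.661, 0.0]
ft_force: [-3.2, -0.8, 30.3]
width: 0.0169
grip_force: 47.0
time_s: 44.2
tcp_pos: [0.4643, -0.3386, 0.2069]
orientation: [0.002, 0.75, 0.661, 0.0]
ft_force: [14.5, -8.3, 0.7]
width: 0.0164
grip_force: 48.6
time_s: 45.4
tcp_pos: [0.4885, -0.3405, 0.2729]
orientation: [-0.001, 0.75, 0.661, 0.001]
ft_force: [11.1, -4.0, -55.4]
width: 0.0166
grip_force: 44.5
time_s: 45.7
tcp_pos: [0.4881, -0.3403, 0.273]
orientation: [-0.002, 0.75, 0.661, 0.001]
ft_force: [21.2, -5.6, -36.9]
width: 0.0167
grip_force: 45.7
[ 0.48811328 -0.34031829  0.27303976]
bar end row 165 [(169, 240, 277), (175, 238, 277), (181, 238, 277), (187, 239, 277), (193, 239, 277)]
0 row 158.8 at row 224 cols 237.5 276.9
0.08 row 155.0 at row 216 cols 227.1 264.2
0.5 row 139.6 at row 186 cols 209.3 236.7
0.9 row 130.7 at row 167 cols 225.0 246.7
0.95 row 129.9 at row 166 cols 228.2 249.4
1.0 row 129.1 at row 164 cols 231.6 252.2
1.05 row 128.4 at row 163 cols 235.1 255.3
```

```bash
python3 -m crank '[[[-2,0,-4,0],[-8,1,-13,0],[-13,1,-23,0],[-18,2,-34,0],[-21,2,-45,0],[-23,3,-56,0],[-24,3,-67,0],[-24,3,-79,0],[-24,3,-90,0],[-23,3,-101,0],[-21,2,-112,0],[-18,2,-123,0]]]'
python3 -m crank '[[[2,0,-5,0],[4,0,-10,0],[6,0,-15,0],[6,0,-15,0],[6,0,-15,0],[6,0,-15,0]]]'
python3 - <<'E'
from h import *
o=sensors.get_obs(); print(o["tcp_pos"],o["ft_force"]); c=cap("wrist"); leverview(c)
E
```

```text
time_s: 46.95
tcp_pos: [0.4711, -0.3386, 0.1564]
orientation: [0.002, 0.75, 0.661, 0.002]
ft_force: [13.2, 5.2, 14.7]
width: 0.0167
grip_force: 49.4
time_s: 47.55
tcp_pos: [0.4766, -0.3392, 0.1419]
orientation: [0.002, 0.75, 0.661, 0.001]
ft_force: [3.4, 2.3, 14.0]
width: 0.0164
grip_force: 50.3
[ 0.47657019 -0.33917201  0.14189367] [ 3.43568204  2.26195331 14.00333687]
bar end row 164 [(168, 239, 269), (174, 237, 268), (180, 237, 266), (186, 238, 265), (192, 238, 268)]
0 row -1512.4 at row 3469 cols 409.4 1459.5
0.08 row 2019.3 at row 1337 cols 190.9 580.0
0.5 row 235.9 at row 360 cols 164.1 246.8
0.9 row 169.0 at row 244 cols 216.7 262.9
0.95 row 165.0 at row 237 cols 223.6 267.5
1.0 row 161.5 at row 230 cols 230.5 272.3
1.05 row 158.5 at row 224 cols 237.5 277.4
```

```bash
python3 -m crank '[[[0,0,-2,0],[0,0,-2,0],[0,0,-2,0],[0,0,-2,0],[0,0,-2,0],[0,0,-2,0],[0,0,-2,0],[0,0,-2,0],[0,0,-2,0],[0,0,-2,0],[0,0,-2,0],[0,0,-2,0]]]'
python3 -m crank '[[[-2,0,5,0],[-4,1,10,0],[-6,1,16,0],[-8,1,21,0],[-9,1,27,0],[-10,1,32,0],[-11,1,38,0],[-12,1,44,0],[-12,1,49,0],[-12,1,55,0],[-12,1,60,0],[-12,1,66,0]]]'
python3 -m crank '[[[1,0,6,0],[2,0,12,0],[3,0,18,0],[4,0,24,0],[5,-1,30,0],[7,-1,36,0],[9,-1,42,0],[11,-1,48,0],[14,-2,54,0],[17,-2,60,0],[20,-2,65,0],[24,-3,70,0]]]'
python3 -m crank '[[[0,0,0,0],[0,0,0,0],[0,0,0,0]]]'
python3 - <<'E'
from h import *
o=sensors.get_obs(); print(o["tcp_pos"]); c=cap("wrist"); leverview(c)
E
```

```text
time_s: 48.8
tcp_pos: [0.4768, -0.3392, 0.1413]
orientation: [0.002, 0.75, 0.661, 0.001]
ft_force: [-1.2, 8.1, 27.8]
width: 0.0166
grip_force: 51.6
time_s: 50.0
tcp_pos: [0.4646, -0.3377, 0.2046]
orientation: [0.001, 0.75, 0.661, 0.001]
ft_force: [18.3, -0.5, -1.5]
width: 0.0166
grip_force: 53.5
time_s: 51.2
tcp_pos: [0.4887, -0.3398, 0.2681]
orientation: [-0.002, 0.75, 0.662, 0.001]
ft_force: [13.1, -0.6, -59.4]
width: 0.0164
grip_force: 50.1
time_s: 51.5
tcp_pos: [0.4882, -0.3398, 0.2683]
orientation: [-0.003, 0.75, 0.661, 0.001]
ft_force: [23.9, -1.6, -42.2]
width: 0.0166
grip_force: 50.9
[ 0.48819886 -0.33980798  0.26829424]
bar end row 169 [(173, 239, 277), (179, 238, 278), (185, 238, 278), (191, 238, 278), (197, 238, 278)]
0 row 162.5 at row 229 cols 236.8 277.6
0.08 row 158.3 at row 221 cols 226.2 264.5
0.5 row 141.7 at row 189 cols 208.3 236.3
0.9 row 132.3 at row 170 cols 224.5 246.6
0.95 row 131.4 at row 168 cols 227.8 249.3
1.0 row 130.6 at row 166 cols 231.2 252.2
1.05 row 129.8 at row 165 cols 234.8 255.4
```

```bash
python3 -m crank '[[[0,0,-2,0],[0,0,-3,0],[0,0,-3,0]]]'
cat > chk.py <<'E'
from h import *
pegs=[(.6088,.058),(.598,-.031),(.587,-.1205)]
for n,th in(("top",185),("side",185)):
    c=cap(n); g=cv2.cvtColor(c["img"],cv2.COLOR_BGR2HSV); m=((g[...,2]>th)&(g[...,1]<60))
    for p in pegs:
        q=proj(c,[*p,.135]); u,v=int(q[0]),int(q[1]); w=m[v-11:v+12,u-11:u+12]; 
        k,lab,st,ce=cv2.connectedComponentsWithStats(w.astype(np.uint8)); i=1+np.argmax(st[1:,4]) if k>1 else 0
        P=onz(c,ce[i][0]+u-11,ce[i][1]+v-11,.135); print(n,p,"area",st[i,4],"box",st[i,2:4],"centre",P[:2].round(3),"V",int(g[v,u,2]))
E
python3 chk.py
```

```text
time_s: 51.85
tcp_pos: [0.4881, -0.3398, 0.2679]
orientation: [-0.002, 0.75, 0.661, 0.001]
ft_force: [14.7, 3.5, -22.2]
width: 0.0167
grip_force: 52.3
top (0.6088, 0.058) area 136 box [14 12] centre [0.615 0.061] V 203
top (0.598, -0.031) area 127 box [12 12] centre [ 0.604 -0.03 ] V 204
top (0.587, -0.1205) area 128 box [13 12] centre [ 0.593 -0.119] V 203
side (0.6088, 0.058) area 529 box [23 23] centre [0.61  0.061] V 88
side (0.598, -0.031) area 529 box [23 23] centre [ 0.598 -0.028] V 82
side (0.587, -0.1205) area 529 box [23 23] centre [ 0.587 -0.12 ] V 70
```

```bash
python3 -m crank '[[[-1,0,-2,0],[-1,0,-2,0]]]'
python3 -m crank '[[[0,0,0,0],[0,0,0,0],[0,0,0,0],[0,0,0,0],[0,0,0,0]]]' 50
python3 -m crank '[[[0,0,15,0],[0,0,40,0],[0,0,80,0],[-30,0,120,0],[-60,0,120,0],[-60,0,120,0],[-60,0,120,0],[-60,0,120,0]]]'
python3 chk.py
python3 - <<'E'
from h import *
c=cap("wrist"); leverview(c); print(sensors.get_obs()["ft_force"])
E
```

```text
time_s: 52.15
tcp_pos: [0.4876, -0.3398, 0.2674]
orientation: [-0.0, 0.75, 0.661, 0.002]
ft_force: [19.4, 6.4, -10.8]
width: 0.0166
grip_force: 53.2
time_s: 52.65
tcp_pos: [0.4864, -0.3409, 0.269]
orientation: [0.0, 0.75, 0.661, -0.0]
ft_force: [-0.3, -0.5, 0.9]
width: 0.0501
grip_force: 0.0
time_s: 53.45
tcp_pos: [0.4268, -0.3408, 0.3889]
orientation: [-0.0, 0.75, 0.661, 0.0]
ft_force: [0.0, 0.6, 0.2]
width: 0.0501
grip_force: 0.0
top (0.6088, 0.058) area 135 box [13 12] centre [0.614 0.061] V 202
top (0.598, -0.031) area 125 box [13 11] centre [ 0.604 -0.03 ] V 200
top (0.587, -0.1205) area 127 box [13 12] centre [ 0.593 -0.119] V 201
side (0.6088, 0.058) area 529 box [23 23] centre [0.61  0.061] V 71
side (0.598, -0.031) area 529 box [23 23] centre [ 0.598 -0.028] V 71
side (0.587, -0.1205) area 74 box [10 11] centre [ 0.578 -0.096] V 26
bar end row 218 [(222, 200, 319), (228, 200, 319), (234, 200, 319), (240, 206, 309), (246, 204, 312)]
0 row 119.2 at row 156 cols 319.4 341.0
0.08 row 118.5 at row 154 cols 310.8 331.7
0.5 row 115.0 at row 145 cols 285.5 302.9
0.9 row 112.4 at row 138 cols 285.4 300.3
0.95 row 112.2 at row 138 cols 286.5 301.2
1.0 row 111.9 at row 137 cols 287.9 302.4
1.05 row 111.7 at row 136 cols 289.5 303.7
[-0.77236066  0.08367957  0.63654783]
```

```bash
python3 -c "
from h import *
print(order.sign_off())"
```

```text
the job is handed in; nothing more can be done
None
```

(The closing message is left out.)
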